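Open a label unwinder for a new roll: cap off, brake held back at the mark

ROBOT

A 6-joint arm with a two-finger parallel gripper is mounted at the origin on a cart in front of the work surface, level with it; the furniture and walls round the work are solid. World frame = base frame: x ahead of the robot, y to its left, z up, the work surface at z = 0. Lengths are in m, angles in rad, forces in N, time in s.
With the tool pointing down it reaches from about 0.275 to 0.825 m from the base axis. Payload 4.9 kg.
Tool frame: the origin (TCP) lies midway between the tips of the shut fingers; the grasp point (between the pads) lies 19 mm behind it (grip_point_offset is the distance from the TCP to the grasp point, in m); z points along the fingers, y is the line along which they close (so a half turn about z gives the same grasp; the last joint's range is limited). The gripper opens to 85 mm and grips with 20 to 120 N. Pads are 22 mm wide; open, the fingers measure 114 mm over their backs; the gripper's body (76 mm by 85 mm) begins 54 mm behind the grasp point. The pads swing forward as they close: fully open they stand 13 mm farther back than shut.
Start: joints at [-1.395, 0.326, -0.193, 1.052, 0, 1.437], TCP at [0.168, -0.524, 0.231] pointing down, gripper open.
Joint ranges: [-2.65, 2.65], [-0.97, 1.79], [-1.3, 1.35], [-1.93, 2.1], [-1.47, 1.37], [-3.14, 3.14]. Speed limits (rad/s): [2.57, 2.57, 3.14, 3.14, 3.14, 3.14].

INTERFACE

Orientations are given as a rotation vector (axis times angle).
In Python, from cell import * gives the robot as it stands. Calls block until the motion is done:
- movep(position, orientation): joint-space move of the TCP to a pose.
- move_l(position, velocity=0.15, rot=None, until_force=None): straight line of the TCP; rot=None keeps the orientation; velocity is the mean speed in m/s. With until_force (N) it stops when the force on the tool has changed by that much, and returns True; else False.
- set_joints(angles): joint-space move.
- let_go() and grab(newtons=None): open the fingers fully, or close them until they stop; newtons is the grip in N (None keeps the last).
- sleep(seconds).
- ik(position, orientation): joint angles nearest the present ones, or None.
- get_state(): the state.
- grab_frame(name): name is "scene" or "top" or "wrist"; returns a dict with "img" (480x640x3 uint8, red, green, blue), "fx", "fy", "cx", "cy" (pixels), "cam_to_world" (4x4, takes a point from camera to world coordinates); the wrist camera has in their place "T_tool_cam" (4x4, takes a point from camera to tool coordinates, whose origin is the TCP and whose axes are the flange's). Camera axes: x right, y down, z forward; pixel columns grow to the right and rows downward; lengths in m; the calibration is good to about 2 mm. A picture is of the moment at which its call begins: read the wrist's pose just before it. There is no depth.
A pose or a line that the arm cannot do raises MotionError and nothing moves.
- sign_off(): hands the job in; it is judged then, once.
Trained networks look in the newest picture that a camera, given by its name, has taken for a name from the list of things; names that differ only in an ending like _2 or _b are one class to them, and where a whole thing is asked for, a point or a joint stands for the part that bears it (a point fixed in the world has none). Each returns a list of dicts, best first, with "score" (0 to 1); they miss things now and then, are a little off and sometimes report something else, mostly with a low value. They report only what shows in the picture. A call takes as long as a camera call. They do not tell look-alikes from the thing itself.
- spot_in(camera, name): "centre" ([column, row] in pixels, amid what is visible of it).
- silhouettes(camera, name): "mask" (480x640 bool, what is visible of it) and "centre" ([column, row] in pixels, amid what is visible of it).
- tip_of(camera, name): "centre" ([column, row] in pixels: a listed point, or the origin of a listed thing).
The state is a dict: "clock": time; "q": joint angles; "joint_velocities": joint speeds; "tau": joint torques, N m; "position": TCP position; "eef_rot": TCP orientation; "contact_force": force on the tool from outside, world axes, zero at the start; "wrist_torque": the same for the moment, N m; "finger_gap": opening from 0.0 (shut) to 1.0 (fully open); "grasp_force": force on a finger pad.
Only numpy, scipy, OpenCV 4.12 (cv2) and the standard library are available. Lean on these libraries where they do the work, as an engineer would, in place of code of your own. Each camera call takes 0.05 s, during which the arm holds its last target. There are 200 camera calls.

TASK

The label unwinder needs a new roll. Pull the grey retaining cap straight up off the top of its spindle, where spring balls hold it, and leave the cap lying in the empty black food tray. Then take the brake slide by its upright black handle, draw it away from the spindle against its spring until the slide's pointer stands level with the pointer of the small clip set on the scale, and keep it there so that I can drop the roll on: finish while still gripping the handle, with the slide at rest at that mark. Leave the clip where it is set, and do not disturb the label rolls or the pack of croquettes.

Things in the scene. Friction and masses are not known exactly. Their poses are not given: they have to be found in the camera images.
- unwinder: label unwinder, fixed: base plate 255 x 120 mm (top 14 mm up), a steel platter 110 mm across (24 mm up) with an upright spindle 24 mm thick, and the brake slide on two rods. Origin on the table below the middle; +x points from the slide to the spindle, whose axis is 70 mm along +x; +y is the scale's side; z up. Turned by up to 0.4 rad
- spindle_top (a point): centre of the spindle's flat top, 80 mm above the table
- cap: loose grey plastic retaining cap, about 50 g: hollow skirt 40 mm across, 20 mm high, on it a ribbed knob 26 mm across, 22 mm high (42 mm in all). Origin at the centre of its open underside, z up through the knob. Starts on the spindle, origin 65 mm above the table; three spring balls hold it till it is pulled straight up with roughly 8 to 10 N. After rising 15 mm it is free
- tray: empty black food tray, 130 x 190 x 30 mm, fixed, open at the top. Origin under its centre, long side along its y; inner floor 2 mm up and about 100 x 160 mm, the visible sides flare outward
- brake: the brake slide (40 mm long, 56 mm wide, top 52 mm up) with its upright black handle: a plate 14 mm thick along the unwinder's x (the slide's direction), 36 mm wide along y, from 52 to 100 mm above the table. Origin at table height below the handle's middle; axes as the unwinder's. Nothing within 70 mm of the handle is above 60 mm; the spindle (80 mm high) is 90 mm away at rest
- brake_slide (a joint): how far the brake slide is drawn from its rest by the spindle (m): 0 at rest, grows as it moves along the unwinder's -x, end stop at 0.075. The spring pulls it back with 4.4 N at 0, 10 N at 0.05 (110 N/m) and returns it at once if let go
- brake_pointer (a point): tip of the slide's thin dark pointer, which moves with it; 41 mm from the slide's middle line on the scale's side (+y), 47 mm above the table
- clip_slide (a joint): where the small steel clip with the black thumb nut is set on the scale (m): the brake reading at which the two pointers are level, 0.030 to 0.055. The clip stays by friction and must not be shifted
- clip_pointer (a point): tip of the clip's thin dark pointer, 1 mm beside the line of the slide's pointer tip, 47 mm above the table; axes as the unwinder's. The two pointers are level when both have the same unwinder x
- big_roll: bystander: roll of white price labels standing on end, 81 mm across and 42 mm high; origin near its centre underneath
- small_roll: bystander: smaller label roll, about 70 mm across and 40 mm high; origin near its centre underneath
- pack: bystander: clear open pack of croquettes, 143 x 159 x 41 mm, loose; origin under its centre. The tray and the pack stand on either side of the unwinder and may change places
Not all that is in view belongs to the job. What is shaped like the cap but blue or orange is not meant.

How it is judged:
By the outcome, as a careful person would: the job done as asked, in the order asked, and still so for the second after the job is handed in, while the arm keeps its last pose, push and grip.
It also fails if it takes over 54 s, if anything falls off the work surface, if the arm or the gripper's body presses on something with over 40 N, if the wrist force passes 120 N, or if a joint passes its speed limit or range.

## Working session

There is one attempt and no reset: what is moved stays moved. The work goes in short steps, each a Python script; the robot and the scene stay as the last script left them, time stands still between calls to the robot, and variables do not carry over. Pictures are saved under pics/ and viewed, at most 10 in all, crops included, and the job is handed in when it is done.

```bash
mkdir -p pics
cat > h.py <<'E'
from cell import *
import numpy as np, cv2
from scipy.spatial.transform import Rotation as R
def ray(f,px,T=None):
    T=np.array(f["cam_to_world"]) if T is None else T
    d=T[:3,:3]@np.array([(px[0]-f["cx"])/f["fx"],(px[1]-f["cy"])/f["fy"],1.])
    return T[:3,3],d
def atz(f,px,z,T=None):
    o,d=ray(f,px,T); return o+d*(z-o[2])/d[2]
def proj(f,p,T=None):
    T=np.array(f["cam_to_world"]) if T is None else T
    c=np.linalg.inv(T)@np.append(p,1); return np.array([f["fx"]*c[0]/c[2]+f["cx"],f["fy"]*c[1]/c[2]+f["cy"]])
def save(n,img): cv2.imwrite("pics/"+n,cv2.cvtColor(np.ascontiguousarray(img),cv2.COLOR_RGB2BGR))
def wrist():
    s=get_state(); f=grab_frame("wrist"); T=np.eye(4); T[:3,:3]=R.from_rotvec(s["eef_rot"]).as_matrix(); T[:3,3]=s["position"]
    f["cam_to_world"]=T@np.array(f["T_tool_cam"]); return f
E
python3 - <<'E'
from h import *
s=get_state();print(s["clock"],s["position"],s["eef_rot"],s["finger_gap"])
Z=dict(unwinder=0,spindle_top=.08,cap=.065,tray=0,brake=0,brake_pointer=.047,clip_pointer=.047,big_roll=0,small_roll=0,pack=0)
for c in ("top","scene"):
    f=grab_frame(c); save(c+"0.png",f["img"])
    print(c,np.round(f["cam_to_world"],2)[:3,3],f["fx"])
    for n,z in Z.items():
        print(n,[(np.round(d["centre"]).astype(int).tolist(),round(d["score"],2),np.round(atz(f,d["centre"],z),3)[:2].tolist()) for d in tip_of(c,n)[:4]])
E
```

```text
0.0 [ 0.16758046 -0.52324836  0.23051108] [-3.10228955e+00 -4.84456832e-01  4.03078956e-05] 1.0017838677116158
top [0.31 0.01 1.23] 488.20077479420917
unwinder [([320, 242], 0.77, [0.576, 0.017])]
spindle_top [([314, 209], 0.76, [0.642, 0.031]), ([203, 296], 0.67, [0.429, 0.293])]
cap [([274, 204], 0.79, [0.661, 0.131]), ([373, 236], 0.74, [0.578, -0.113]), ([269, 238], 0.72, [0.573, 0.141]), ([313, 212], 0.54, [0.64, 0.035])]
tray [([314, 209], 0.72, [0.665, 0.034]), ([208, 297], 0.7, [0.435, 0.301])]
brake [([320, 253], 0.95, [0.547, 0.018]), ([207, 297], 0.41, [0.436, 0.303])]
brake_pointer [([303, 244], 0.84, [0.562, 0.06])]
clip_pointer [([306, 266], 0.5, [0.506, 0.053])]
big_roll [([414, 196], 0.77, [0.699, -0.231])]
small_roll [([239, 201], 0.72, [0.687, 0.23]), ([418, 196], 0.28, [0.7, -0.242])]
pack [([445, 294], 0.67, [0.442, -0.297])]
scene [-0.04  0.53  0.52] 476.30146744416925
unwinder [([313, 275], 0.89, [0.58, 0.022])]
spindle_top [([292, 230], 0.84, [0.643, 0.023])]
cap [([364, 250], 0.74, [0.504, -0.043]), ([192, 296], 0.74, [0.59, 0.274]), ([235, 275], 0.72, [0.595, 0.188]), ([291, 236], 0.67, [0.643, 0.026])]
tray [([230, 389], 0.84, [0.429, 0.308])]
brake [([323, 281], 0.88, [0.552, 0.021])]
brake_pointer [([311, 269], 0.61, [0.544, 0.058])]
clip_pointer [([326, 278], 0.68, [0.502, 0.057])]
big_roll [([366, 219], 0.95, [0.688, -0.238])]
small_roll [([194, 295], 0.6, [0.682, 0.233])]
pack [([464, 248], 0.63, [0.439, -0.291])]
```

View pics/top0.png

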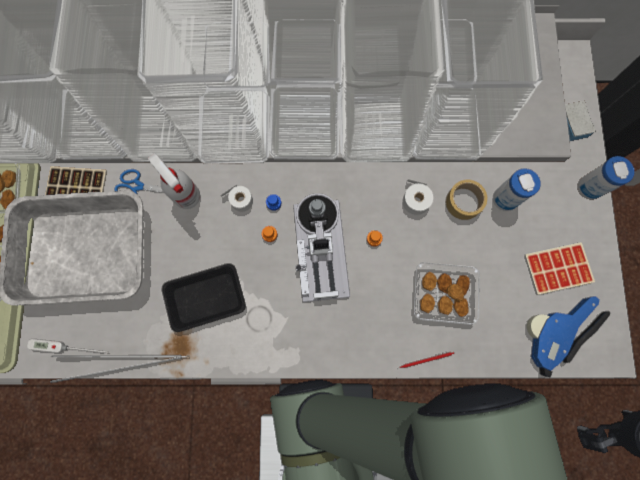

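View pics/scene0.png

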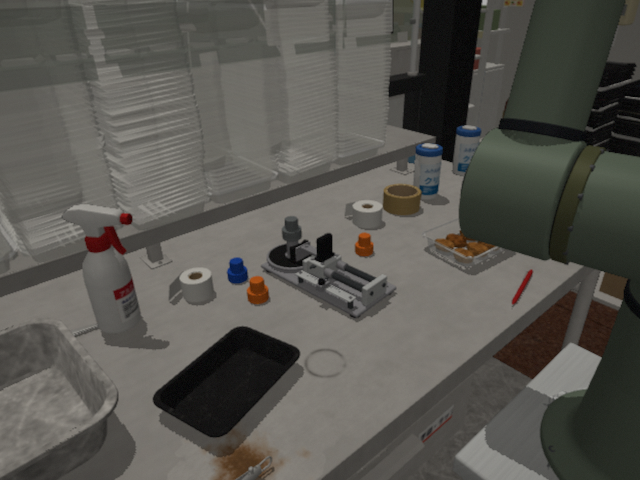

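Things shaped like the cap (top image): blue (274,202), orange (269,234), orange (375,238), and the grey one on the spindle (317,206). The grey one matches the description. In the scene image it is at (291,228). The tray is at (205,297) and the pack at (445,294). I'll check up close from the wrist camera.

```bash
cat >> h.py <<'E'
def down(t): return np.pi*np.array([np.cos(t/2),np.sin(t/2),0])
E
python3 - <<'E'
from h import *
f=grab_frame("wrist"); print(np.round(f["T_tool_cam"],3).tolist())
C=np.array(f["T_tool_cam"]); t=.07
Rm=R.from_rotvec(down(t)).as_matrix()
# put the camera's optical axis on the unwinder at z=.05
z=.34; d=Rm@C[:3,2]; o=Rm@C[:3,3]
p=np.array([.58,.03,0])-o-d*((.06-z-o[2])/d[2]); p[2]=z
print(p); movep(p,down(t))
f=wrist(); save("w1.png",f["img"]); print(get_state()["clock"])
Z=dict(unwinder=0,spindle_top=.08,cap=.065,brake=0,brake_pointer=.047,clip_pointer=.047)
for n,zz in Z.items():
    print(n,[(np.round(q["centre"],1).tolist(),round(q["score"],2),np.round(atz(f,q["centre"],zz),4)[:2].tolist()) for q in tip_of("wrist",n)[:4]])
for c in ("top","scene"):
    g=grab_frame(c)
    for q in silhouettes(c,"tray")[:2]:
        m=q["mask"]; k=np.argwhere(m)[:,::-1].astype(float)
        if c=="top":
            w=np.array([atz(g,x,.025)[:2] for x in k[::5]]); print(c,q["score"],w.mean(0),cv2.minAreaRect(w.astype(np.float32)*1000))
E
```

```text
[[-0.0, -0.958, -0.286, 0.073], [1.0, -0.0, 0.001, -0.001], [-0.001, -0.286, 0.958, -0.143], [0.0, 0.0, 0.0, 1.0]]
[0.63334659 0.03323162 0.34      ]
3.8
unwinder [([335.4, 234.1], 0.8, [0.5788, 0.0158])]
spindle_top []
cap [([333.8, 188.5], 0.98, [0.6468, 0.0244]), ([232.2, 214.8], 0.98, [0.6101, 0.1344]), ([243.8, 149.9], 0.84, [0.6809, 0.1222]), ([439.4, 237.5], 0.55, [0.5999, -0.0985])]
brake [([333.8, 253.3], 0.9, [0.5526, 0.0159])]
brake_pointer [([301.7, 265.4], 0.7, [0.5496, 0.0554])]
clip_pointer [([300.7, 300.8], 0.65, [0.5033, 0.0542])]
top 0.56 [0.43232288 0.32316727] ((433.633544921875, 312.8058166503906), (133.42306518554688, 179.7054443359375), 17.72463607788086)
```

View pics/w1.png

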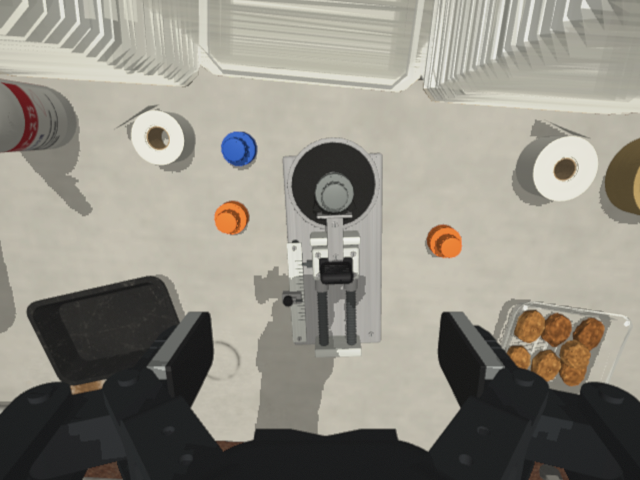

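The grey cap on the spindle is at wrist pixel (334,190). The blue look-alike is at (238,149) and the orange ones at (232,217) and (445,241). The clip pointer is near (300,298) and the slide pointer near (303,264). Next I'll hover over the grey cap for a close-up.

Run:
```python
from h import *
movep([.645,.0245,.215],down(.075))
f=wrist(); save("w2.png",f["img"]); print(get_state()["clock"],get_state()["position"])
for n,zz in dict(cap=.065,brake=0,brake_pointer=.047,clip_pointer=.047,unwinder=0).items():
    print(n,[(np.round(q["centre"],1).tolist(),round(q["score"],2),np.round(atz(f,q["centre"],zz),4)[:2].tolist()) for q in tip_of("wrist",n)[:4]])
    if n=="cap": print([(np.round(q["centre"],1).tolist(),round(q["score"],2)) for q in silhouettes("wrist",n)[:3]])
gr=cv2.cvtColor(f["img"],cv2.COLOR_RGB2GRAY)
P=proj(f,[.645,.0245,.107]); print(P)
rad=abs(proj(f,[.645,.0245+.013,.107])-P)[0]
c=cv2.HoughCircles(cv2.medianBlur(gr,3),cv2.HOUGH_GRADIENT,1.5,10,param1=80,param2=20,minRadius=int(rad*.85),maxRadius=int(rad*1.15))
for x in (c[0] if c is not None else [])[:8]:
    if abs(x[:2]-P).max()<50: print(rad,x,atz(f,x[:2],.107))
```

```text
4.9167 [0.64627538 0.02455429 0.21725267]
cap [([202.7, 169.4], 0.9, [0.6833, 0.1205]), ([323.9, 227.0], 0.88, [0.6457, 0.0262]), ([465.9, 284.4], 0.87, [0.606, -0.0938]), ([194.5, 251.9], 0.78, [0.6175, 0.1281])]
[([473.2, 288.1], 0.96), ([326.6, 229.8], 0.64), ([190.9, 255.8], 0.63)]
brake [([330.2, 300.4], 0.59, [0.5537, 0.0132])]
brake_pointer [([281.5, 321.5], 0.6, [0.5513, 0.0575])]
clip_pointer [([285.0, 371.8], 0.74, [0.4993, 0.052])]
unwinder [([327.9, 278.8], 0.85, [0.577, 0.0173])]
[326.18442118 242.82684964]
19.032758042606304 [324.75 242.25  18.4 ] [0.64533519 0.02550573 0.107     ]
19.032758042606304 [326.25 216.75  18.4 ] [0.66309388 0.02582424 0.107     ]
```

View pics/w2.png

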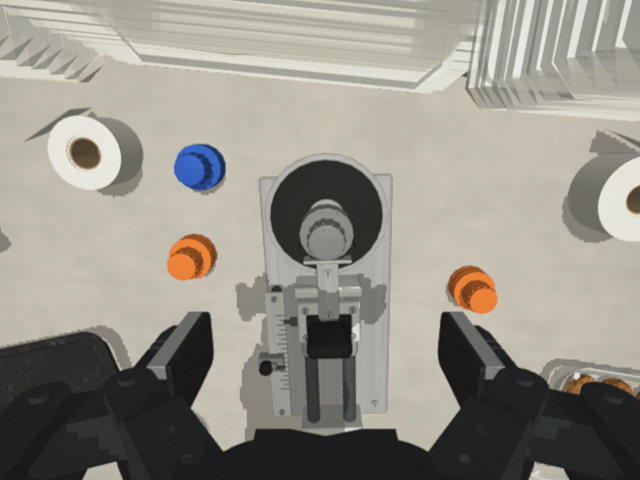

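The close view confirms the grey cap on the spindle at (326,240). The two coloured copies beside it stay untouched. Grip the knob above the skirt shoulder and pull.

Run:
```python
from h import *
def st(t): 
    s=get_state(); print(t,round(s["clock"],2),np.round(s["position"],4),round(s["finger_gap"],3),round(s["grasp_force"],1),np.round(s["contact_force"],1))
x,y=.6455,.0253
move_l([x,y,.12],.12,down(.075)); st("over")
print(move_l([x,y,.087],.06,until_force=6)); st("at")
grab(45); st("grip")
move_l([x,y,.135],.04); st("pulled")
move_l([x,y,.20],.15); st("up")
f=wrist(); save("w3.png",f["img"])
```

```text
over 6.16 [0.6461 0.0253 0.1208] 1.002 0.0 [-0.2 -0.3 -0.7]
False
at 6.86 [0.6455 0.0253 0.0869] 1.003 0.0 [0.3 0.6 0. ]
grip 7.45 [0.6457 0.025  0.0875] 0.285 44.1 [-0.6 -1.   2.6]
pulled 8.8 [0.6453 0.0253 0.1346] 0.279 45.3 [-0.8 -0.1 -0.9]
up 9.38 [0.6452 0.0253 0.1994] 0.282 45.3 [-0.3 -0.2 -1.1]
```

View pics/w3.png

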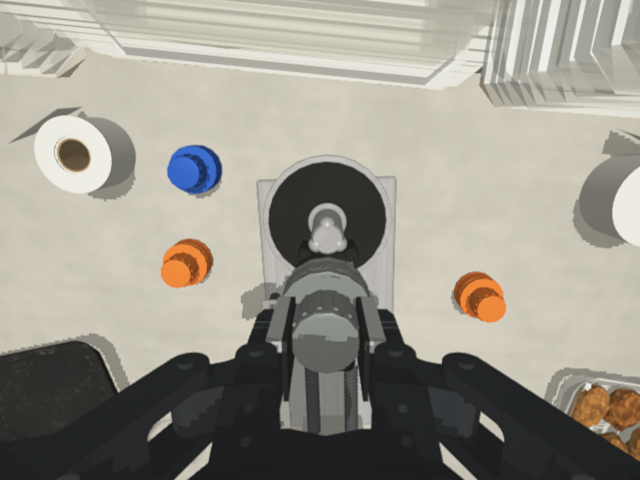

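The cap is in the fingers at (325,320), upright, and the spindle is bare at (327,235). Next I'll put the cap in the tray, then hover over the handle with the fingers turned to close along the slide.

Run:
```python
from h import *
def st(t): 
    s=get_state(); print(t,round(s["clock"],2),np.round(s["position"],4),round(s["finger_gap"],3),round(s["grasp_force"],1),np.round(s["contact_force"],1))
x,y=.432,.307
movep([x,y,.20],down(.31)); st("over tray")
move_l([x,y,.05],.15)
print(move_l([x,y,.020],.03,until_force=4)); st("down")
let_go(); st("open")
move_l([x,y,.2],.2)
# handle hover: fingers close along unwinder x, choose turn with less wrist motion
t=.075; b=[.553,.016,.215]
c=[(abs(ik(b,down(t+k))-get_state()["q"]).max(),k) for k in (np.pi/2,-np.pi/2) if ik(b,down(t+k)) is not None]; print(c)
f=wrist(); print([(np.round(q["centre"]),q["score"],atz(f,q["centre"],.002)[:2]) for q in tip_of("wrist","cap")[:3]]); save("w4.png",f["img"])
k=min(c)[1]
movep(b,down(t+k)); st("handle")
f=wrist(); save("w5.png",f["img"])
for n,zz in dict(brake=0,brake_pointer=.047,clip_pointer=.047,unwinder=0,spindle_top=.08).items():
    print(n,[(np.round(q["centre"],1).tolist(),round(q["score"],2),np.round(atz(f,q["centre"],zz),4)[:2].tolist()) for q in tip_of("wrist",n)[:3]])
cv2.imwrite("pics/w45.png",cv2.hconcat([cv2.resize(cv2.imread("pics/w4.png"),(400,300)),cv2.resize(cv2.imread("pics/w5.png"),(400,300))]))
```

```text
over tray 14.33 [0.4321 0.307  0.2   ] 0.281 45.3 [-0.4 -0.2 -1.4]
True
down 16.29 [0.4317 0.3068 0.0241] 0.283 45.9 [-0.1 -0.6  5.8]
open 16.92 [0.4311 0.3065 0.0235] 1.003 0.0 [-0.7 -0.5 -0.8]
[(np.float64(4.364217798567804), 1.5707963267948966), (np.float64(1.2226251449780103), -1.5707963267948966)]
[(array([571.,  85.]), 0.82, array([0.5957984 , 0.14789052])), (array([322., 216.]), 0.61, array([0.42904939, 0.3096064 ]))]
handle 19.25 [0.5526 0.0167 0.2146] 1.001 0.0 [ 0.7  0.6 -0.5]
brake [([320.9, 208.5], 0.85, [0.5567, 0.0149])]
brake_pointer [([325.8, 265.4], 0.75, [0.5491, 0.0546])]
clip_pointer [([378.4, 270.1], 0.69, [0.5037, 0.0554])]
unwinder [([303.7, 206.6], 0.61, [0.573, 0.0143])]
spindle_top [([202.5, 231.7], 0.92, [0.6437, 0.0233])]
```

View pics/w45.png

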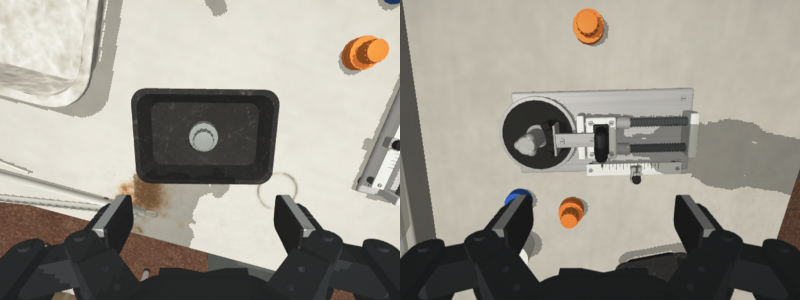

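The cap is upright in the tray (left picture, at (203,137)). The right picture shows the slide, with its handle at (601,143) and the clip at (636,173). I'll turn the wrist half round so the camera sits on the scale side, where it can see both pointers while gripping, and look from close up.

Run:
```python
from h import *
t=.08
g=cv2.imread("pics/w2.png"); 
fw=grab_frame("wrist"); T=np.eye(4);T[:3,:3]=R.from_rotvec(down(.075)).as_matrix();T[:3,3]=[.64627538,.02455429,.21725267];T=T@np.array(fw["T_tool_cam"])
a,b=atz(fw,(392,178),.014,T),atz(fw,(386,411),.014,T); print("edge",a,b,np.arctan2((a-b)[1],(a-b)[0]))
movep([.5555,.017,.15],down(t+np.pi/2))
s=get_state(); print(s["clock"],s["position"],s["q"])
f=wrist(); save("w6.png",f["img"])
for n,zz in dict(brake=0,brake_pointer=.047,clip_pointer=.047,unwinder=0).items():
    print(n,[(np.round(q["centre"],1).tolist(),round(q["score"],2),np.round(atz(f,q["centre"],zz),4)[:2].tolist()) for q in tip_of("wrist",n)[:3]])
np.savez("w6.npz",T=f["cam_to_world"],k=[f[k] for k in("fx","fy","cx","cy")])
P=proj(f,[.53,.055,.047]).astype(int); print(P)
x0=int(np.clip(P[0]-100,0,440));y0=int(np.clip(P[1]-75,0,330)); print(x0,y0)
save("c6.png",cv2.resize(f["img"][y0:y0+150,x0:x0+200],None,fx=4,fy=4,interpolation=cv2.INTER_CUBIC))
```

```text
edge [ 0.68271552 -0.03246473  0.014     ] [ 0.43478876 -0.0569813   0.014     ] 0.0985659180475424
22.25 [0.55553044 0.01698721 0.1500415 ] [-1.02232551e-01  4.03541680e-01 -2.98617269e-01  8.68549180e-01
 -2.32856453e-05  1.38837055e+00]
brake [([325.2, 234.2], 0.91, [0.5558, 0.0125])]
brake_pointer [([326.4, 188.8], 0.65, [0.5531, 0.055])]
clip_pointer [([249.7, 188.3], 0.66, [0.5042, 0.0514])]
unwinder [([350.0, 229.3], 0.63, [0.5749, 0.018]), ([481.9, 258.5], 0.22, [0.683, 0.0023])]
[290 185]
190 110
```

View pics/c6.png

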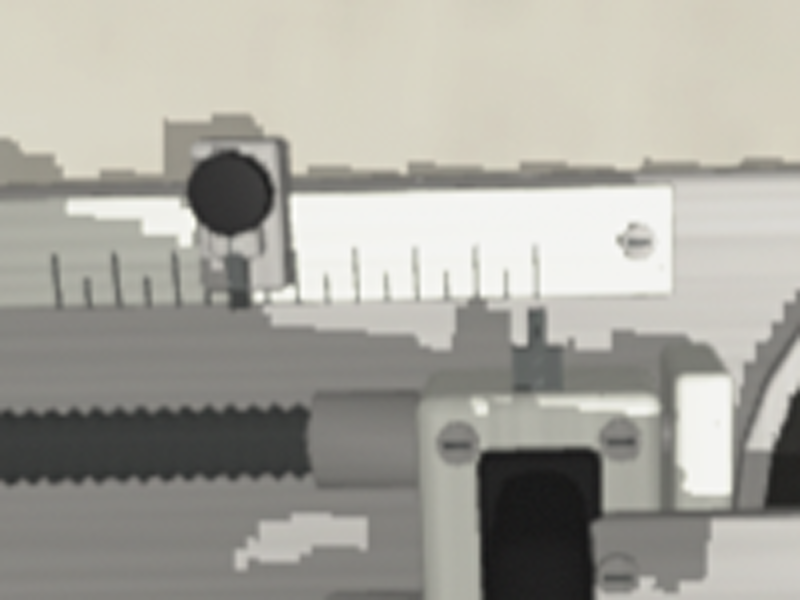

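Both pointers are clear. The slide's tip is at crop (536,310), which is full-image (324.0,187.5). The clip's tip is at crop (238,305), full (249.5,186.2). Compute the stroke, grip and pull most of it, then look again.

```bash
cat >> h.py <<'E'
def st(t): 
    s=get_state(); print(t,round(s["clock"],2),np.round(s["position"],4),round(s["finger_gap"],3),round(s["grasp_force"],1),np.round(s["contact_force"],1))
E
python3 - <<'E'
from h import *
d=np.load("w6.npz"); f=dict(zip(("fx","fy","cx","cy"),d["k"])); T=d["T"]
c=lambda u,v:(190+u/4,110+v/4)
sp,cp=atz(f,c(536,310),.047,T),atz(f,c(238,305),.047,T)
a,b=atz(f,c(670,295),.045,T),atz(f,c(10,307),.045,T)
t=np.arctan2((a-b)[1],(a-b)[0]); print("yaw",t,"pointers",sp,cp)
t=.095; u=np.array([np.cos(t),np.sin(t),0]); L=(sp-cp)@u; print("stroke",L)
h=sp-.041*np.array([-u[1],u[0],0]); print("handle",h)
x,y=h[:2]
move_l([x,y,.13],.1,down(t+np.pi/2))
print(move_l([x,y,.066],.08,until_force=8)); st("at")
grab(60); st("grip")
p=np.array(get_state()["position"]); p[2]=.066
move_l(p-u*(L-.004),.05); st("drawn")
np.save("p0.npy",p)
f=wrist(); save("w7.png",f["img"])
for n in("brake_pointer","clip_pointer"): print(n,[(np.round(q["centre"],1),round(q["score"],2)) for q in tip_of("wrist",n)[:2]])
P=proj(f,cp).astype(int); x0=int(np.clip(P[0]-80,0,480));y0=int(np.clip(P[1]-60,0,360)); print(P,x0,y0)
save("c7.png",cv2.resize(f["img"][y0:y0+120,x0:x0+160],None,fx=5,fy=5,interpolation=cv2.INTER_CUBIC))
E
```

```text
yaw 0.09791855998181732 pointers [0.55146554 0.05572216 0.047     ] [0.50400106 0.05272591 0.047     ]
stroke 0.047534672457643465
handle [0.55535469 0.01490704 0.047     ]
False
at 23.8 [0.5558 0.0149 0.0664] 0.999 0.0 [-0.2  0.3  0.5]
grip 24.45 [0.5556 0.0149 0.0663] 0.157 59.6 [-0.1 -0.4  3. ]
drawn 25.47 [0.515  0.0108 0.0663] 0.154 58.7 [ 8.7  1.4 -5.8]
brake_pointer [(array([326.4, 210.3]), 0.83)]
clip_pointer [(array([310. , 207.2]), 0.73)]
[309 206] 229 146
```

View pics/c7.png

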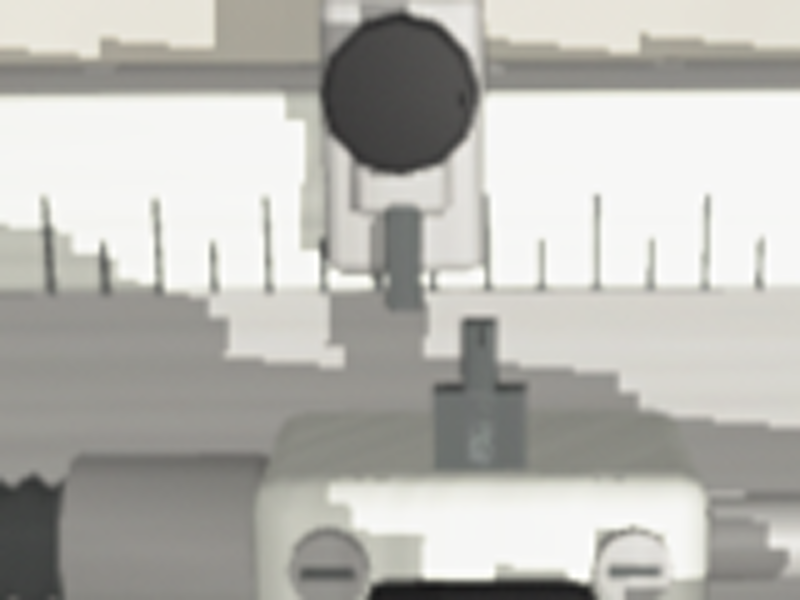

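The slide's tip is at crop (479,318) and the clip's at (404,310), so the slide is about 15 full-image pixels short. Close the remainder from the calibration and recheck.

Run:
```python
from h import *
t=.0975; u=np.array([np.cos(t),np.sin(t),0])
f=wrist(); c=lambda a,b:(229+a/5,146+b/5)
r=(atz(f,c(479.5,318),.047)-atz(f,c(404,310),.047))@u; print("remaining",r)
p=np.array(get_state()["position"])-u*r; p[2]=.066
move_l(p,.02); sleep(.5); st("drawn")
f=wrist(); q=atz(f,c(404,310),.047)
P=proj(f,[.504,.0527,.047]).astype(int); x0,y0=P[0]-40,P[1]-30; print(x0,y0)
save("c8.png",cv2.resize(f["img"][y0:y0+60,x0:x0+80],None,fx=10,fy=10,interpolation=cv2.INTER_CUBIC))
# mark the predicted row profile: dark-pixel centroid per row
g=cv2.cvtColor(f["img"],cv2.COLOR_RGB2GRAY)[y0:y0+60,x0+20:x0+60].astype(int)
for i in range(10,50,1): print(i,' '.join(f"{v:3d}" for v in g[i,8:36]))
```

```text
remaining 0.006460569118636836
drawn 26.5 [0.5116 0.0104 0.0663] 0.153 58.8 [ 8.7  1.3 -6. ]
277 176
10 213 196 144 144 186 210 211 214 217 202 146 114 114 116 141 193 220 220 219 217 209 194 197 223 226 226 217 189
11 213 196 150 150 175 195 197 198 193 162 125 113 114 115 126 159 194 204 202 199 196 204 216 223 225 226 217 193
12 213 205 188 182 171 176 162 161 149 112 111 113 114 116 115 123 154 178 177 175 185 216 222 223 225 226 217 197
13 212 211 212 209 198 187 147 143 132 102 111 113 115 116 115 121 160 203 204 201 207 220 222 222 225 226 217 197
14 211 210 213 215 216 201 150 145 137 106 111 113 115 116 115 127 175 223 222 220 220 221 221 223 224 226 217 192
15 211 210 212 214 216 202 151 146 137 106 111 113 114 116 116 126 177 223 222 220 220 220 221 223 224 226 217 189
16 210 209 211 214 215 201 150 146 137 105 111 113 115 115 115 126 176 222 222 220 219 219 221 222 225 226 217 194
17 210 210 211 213 215 201 151 146 137 104 111 113 114 115 115 127 176 222 221 220 219 219 221 222 225 225 217 197
18 210 208 211 213 215 202 150 145 136 104 110 113 114 116 114 126 176 222 221 
[... 2900 characters left out ...]
47 147 147
44 146 147 146 146 146 146 146 146 146 146 146 146 147 147 147 137 104 100 106 108 110 111 110 121 146 146 146 146
45 147 147 147 147 147 147 147 148 148 148 148 147 147 147 148 140 114 101 106 108 109 111 109 117 145 148 147 147
46 147 148 148 148 148 148 148 148 148 148 142 126 125 125 123 114 103 101 106 108 110 110 105  98 116 116 116 115
47 149 148 148 148 148 149 149 149 148 145 126  87  82  84  80  72  80  98 106 109 110 111 102  76  71  71  71  73
48 149 149 148 148 149 149 149 149 149 145 125  95  92  91  91  91  95 107 113 117 119 116 112  96  91  91  92  92
49 148 148 148 149 148 148 148 148 148 146 133 111 110 109 110 110 109 112 118 123 127 124 118 110 109 110 111 111
```

View pics/c8.png

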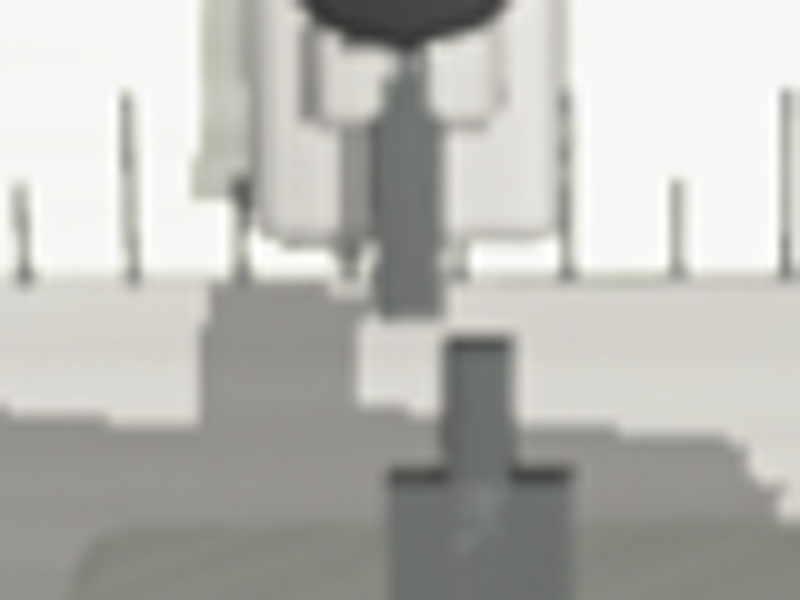

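The slide's tip is centred at crop x≈478 and the clip's at x≈411. The arm stops about 3 mm short of its target under the spring load, so the slide is still 6.7 px (2.9 mm) short. Command it with that offset added.

Run:
```python
from h import *
t=.0975; u=np.array([np.cos(t),np.sin(t),0])
def meas():
    f=wrist(); P=proj(f,[.504,.0527,.047]).astype(int); g=cv2.cvtColor(f["img"],cv2.COLOR_RGB2GRAY).astype(float)
    return f,P,g
p=np.array(get_state()["position"])-u*(.0029+.0030); p[2]=.066
move_l(p,.02); sleep(.7); st("drawn"); print("cmd",p); np.save("cmd.npy",p)
f,P,g=meas(); x0,y0=P[0]-40,P[1]-30; print(x0,y0)
save("c9.png",cv2.resize(f["img"][y0:y0+60,x0:x0+80],None,fx=10,fy=10,interpolation=cv2.INTER_CUBIC))
for i in range(24,44,2): print(i,' '.join(f"{v:3.0f}" for v in g[y0+i,x0+28:x0+58]))
```

```text
drawn 27.55 [0.5088 0.0101 0.0663] 0.155 58.8 [ 9.4  2.  -6.5]
cmd [0.50572942 0.00985583 0.066     ]
284 176
24 172 173 174 175 166 126 113 161 190 110 109 113 113 114 112 116 140 175 222 223 222 221 221 222 229 242 241 182 203 250
26 180 182 182 182 174 138 113 198 237 131 109 112 113 114 112 112 128 181 246 245 244 244 243 243 244 245 239 181 181 244
28 159 159 171 195 195 182 179 198 188 119 110 111 112 113 112 120 156 182 195 195 194 193 194 193 193 194 191 182 180 192
30 144 145 166 208 211 209 210 209 192 126 111 112 114 115 112 128 179 209 209 208 208 208 208 208 208 209 208 208 209 209
32 143 144 165 207 209 209 208 209 206 191 184 185 184 184 184 189 207 210 208 208 208 208 209 208 208 208 208 208 208 208
34 143 144 165 207 208 208 207 207 194 139  89  86  84  75  81 105 159 206 207 206 205 206 206 206 206 205 206 205 206 206
36 145 145 167 210 211 210 210 211 195 133 102 106 100  87 108 122 166 210 211 210 210 210 210 210 210 210 210 210 209 210
38 148 162 197 216 215 214 215 216 199 133 101 105 105 100 109 123 169 214 215 214 213 212 212 212 212 212 213 212 212 212
40 147 158 181 182 181 181 181 182 168 118 100 105 108 110 110 124 170 211 213 212 211 212 213 213 212 212 212 213 213 213
42 145 145 145 144 144 144 145 145 135 102  99 105 107 109 109 111 126 145 146 145 146 155 176 177 177 177 177 176 177 177
```

View pics/c9.png

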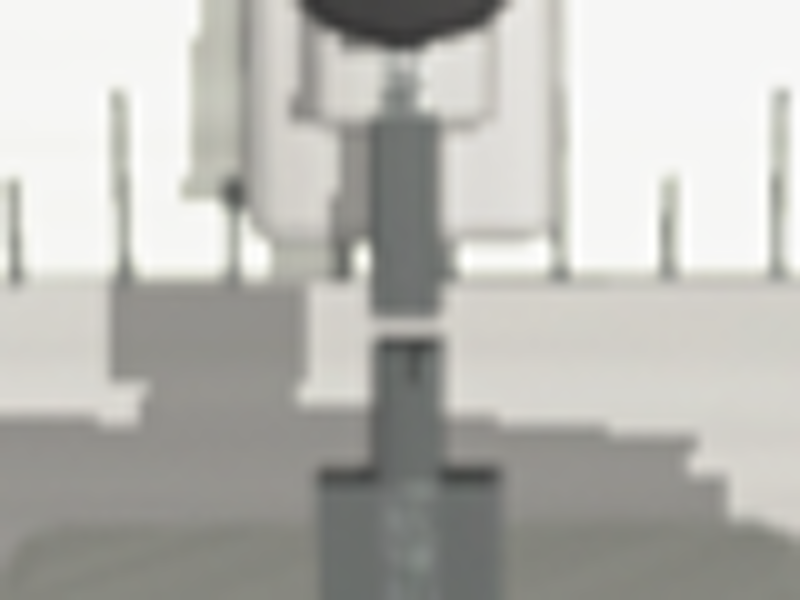

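The two tips line up at crop x≈407, within about 0.1 mm, and the grip holds at 59 N. Handing in.

Run:
```python
from h import *
st("end"); print(np.abs(get_state()["joint_velocities"]).max())
print(sign_off())
```

```text
end 27.6 [0.5088 0.0101 0.0663] 0.153 58.8 [ 8.8  2.5 -6.1]
0.0022515587559207534
the job is handed in; nothing more can be done
None
```

The cap is standing upright in the black tray, and the gripper is holding the brake slide still at the clip's mark, the pointers level to about 0.1 mm in the last wrist picture; I handed it in at 27.6 s, and the system gave no verdict.

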